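Hold the spring probe arm over a freshly pressed sample

ROBOT

A 6-joint arm with a two-finger parallel gripper is mounted at the origin on a cart in front of the work surface, level with it; the furniture and walls round the work are solid. World frame = base frame: x ahead of the robot, y to its left, z up, the work surface at z = 0. Lengths are in m, angles in rad, forces in N, time in s.
With the tool pointing down it reaches from about 0.35 to 0.775 m from the base axis. Payload 7.3 kg.
Tool frame: the origin (TCP) lies at the centre of the arm's flange, where the gripper is bolted on; the fingertips stand 178 mm ahead of it and the grasp point (between the pads) lies 159 mm ahead of it (tip_extent is the distance from the TCP to the fingertips, in m); z points along the fingers, y is the line along which they close (so a half turn about z gives the same grasp; the last joint's range is limited). The gripper opens to 92 mm and grips with 3 to 60 N. Pads are 19 mm wide; open, the fingers measure 130 mm over their backs; the gripper's body (75 mm by 190 mm) begins 47 mm behind the grasp point.
Start: joints at [-1.322, 0.342, 1.524, -0, 1.275, -0.146], TCP at [0.202, -0.485, 0.405] pointing down, gripper open.
Joint ranges: [-2.53, 2.53], [-0.77, 2.02], [0.04, 2.7], [-1, 4.14], [0.28, 2.66], [-3.11, 3.11]. Speed limits (rad/s): [2.57, 2.57, 3.14, 3.14, 3.14, 3.14].

INTERFACE

Orientations are given as [roll, pitch, yaw] about the fixed x, y, z axes, in that order (R = Rz(yaw) Ry(pitch) Rx(roll)).
In Python, from cell import * gives the robot as it stands.
- The arm moves only by the tool arm_command, never from a script. Its arguments are lists of equal length, an entry for each row: "xyz": the shift along the world's x, y, z in mm, a list of three; "spin": the turn about the world's z in degrees. In form: {"xyz": [[tx, ty, tz], ...], "spin": [spin, ...]}. A call has 1 to 20 rows; each row shifts and turns the commanded pose from where the row before left it; what a row does not reach is not made up. A row lasts 1/10 s, in which the tool goes at most 50 mm and 8.59 degrees, less where a joint would pass 70% of its speed; a pose out of reach is approached as far as the arm can. A call with a gripper value outside its range is refused whole. "jaw" is the opening, from -1 (shut) to 1 (fully open), set as the call begins (left out, the last holds). The fingers move at their own pace and stop on an object; "squeeze" is the grip in N (left out, the last holds). Time passes only in rows, so rows that do not move let the fingers close. It gives the time, the measured TCP pose, the force, the opening and the grip force at its end, in the units of the state.
- observe(): the state, without advancing time (a new reading comes with each control period).
- read_camera(name): name is "side" or "top" or "wrist"; returns a dict with "img" (384x512x3 uint8, red, green, blue), "depth" (384x512 float32, m along the optical axis (not along the pixel's ray), 0 where there is no reading), "fx", "fy", "cx", "cy" (pixels), "dist_coeffs" ([k1, k2, p1, p2, k3] as OpenCV has them; the pictures are not rectified), "world_from_camera" (4x4, takes a point from camera to world coordinates). Camera axes: x right, y up, looking along -z (the intrinsics and any distortion apply to the point x, -y, -z); pixel columns grow to the right and rows downward; lengths in m; the calibration is good to about 2 mm. A picture is of the moment at which its call begins.
- hand_in(): hands the job in; it is judged then, once.
The state is a dict: "time": time; "qpos": joint angles; "qvel": joint speeds; "joint_efforts": joint torques, N m; "tool_pos": TCP position; "tool_rot": TCP orientation; "contact_force": force on the tool from outside, world axes, zero at the start; "torque": the same for the moment, N m; "opening": finger opening in m; "grip_force": force on a finger pad.
Only numpy, scipy, OpenCV 4.12 (cv2) and the standard library are available. Lean on these libraries where they do the work, as an engineer would, in place of code of your own. Each camera call takes 0.05 s, during which the arm holds its last target. There are 200 camera calls.

TASK

Lift the pressed metal disc out of the open mould and set it flat in the round seat of the measuring stand. Then swing the stand's spring-loaded arm, best taken by its upright grip post, over the disc all the way to its stop, and finish with the fingers still holding it there against the spring: do not let go at the end. Leave the loose brass puck, vial and tweezers where they are.

Things in the scene. Friction and masses are not known exactly. Their poses are not given: they have to be found in the camera images.
- sample: the pressed disc: plain steel, 24 mm diameter, 12 mm thick, 42 g nominal; origin at the centre of its underside, z up through it. It starts 5 mm deep in the mould's cavity, its upper 7 mm standing out: grip it there by the rim, from above
- mould: open lower mould half: steel block 110 (x) x 70 (y) x 24 mm fixed to the table, origin at the centre of its underside. Round cavity of 27 mm diameter, 5 mm deep, in the middle of its top. Two guide pins, 10 mm diameter, stand 14 mm above the top at (+43, +23) and (-43, -23) mm: close the fingers along the block's y so as to pass them
- cavity (a point): centre of the floor of the mould's cavity, 19 mm above the table
- stand: measuring stand fixed to the table: aluminium base plate 12 mm thick, reaching from -60 to +100 mm in x and -60 to +60 mm in y of its origin (on the table). Its pivot is at (+75, 0) mm and its seat at (-15, 0) mm. No part of the stand is higher than 80 mm. The parked arm lies off to the +y side of the seat, so that the seat is free from above
- seat (a point): centre of the floor of the stand's round seat, 8 mm above the table: a recess of 29 mm diameter and 4 mm depth in the plate's top, with a dark floor; the seated disc stands 8 mm out of it
- pivot (a point): the arm's upright pivot axis, at the top of the base plate (12 mm above the table)
- brass_puck: bystander: loose brass puck, 29 mm diameter, 9 mm high, lying on the table between mould and stand; origin under its centre
- vial: bystander: loose upright vial, 29 mm diameter, 64 mm high, towards the back; origin under its centre
- tweezers: bystander: loose tweezers, 37 x 90 x 9 mm, on the table towards the robot; origin under the centre
- probe (a point): tip of the arm's black probe barrel (18 mm diameter, 26 to 57 mm above the table), 90 mm from the pivot; it stands over the seat when the arm is at its stop, 6 mm clear of the seated disc.
- grip (a point): upright round steel post on the arm, 135 mm from the pivot axis, 12 mm diameter, to be pinched or pushed from above; this point is on its axis on the arm's upper face, 46 mm above the table, and it rises 34 mm from there (to 80 mm), the lowest 5 mm a wider collar of 16 mm. It is rigid with the arm and turns with it
- swing (a joint): angle of the spring arm (rad): 0 parked, 1.15 at its stop; grows anticlockwise seen from above, about the vertical axis through pivot. At the stop the arm points along the stand's -x. A torsion spring always drives it back to 0: about 1.5 N at the grip post when parked, 3.6 N at the stop; let go, it springs back
- swing_arm: the spring arm: a cage of two 20 mm wide aluminium plates, 28 to 46 mm above the table, reaching 156 mm from the pivot along the arm's own -x, with the probe barrel and the grip post on it; origin on the pivot axis, 28 mm above the table

How it is judged:
By the outcome, as a careful person would: the job done as asked, in the order asked, and still so for the second after the job is handed in, while the arm keeps its last pose, push and grip.
It also fails if it takes over 61 s, if anything falls off the work surface, if the arm or the gripper's body presses on something with over 40 N, if the wrist force passes 120 N, or if a joint passes its speed limit or range.

## Working session

There is one attempt and no reset: what is moved stays moved. The work goes in short steps, Python scripts to look and compute and a tool call to move; the robot and the scene stay as the last step left them, time stands still between calls to the robot, and variables do not carry over. Pictures are saved under pics/ and viewed, at most 13 in all, crops included, and the job is handed in when it is done.

Besides the shell and the picture viewer there is one more tool, called after ">>>" as name([rows], argument=value, ...), one row to a line, values as JSON. arm_command: Moves the arm, as the interface text tells. Its arguments: {"type":"object","properties":{"xyz":{"type":"array","items":{"type":"array","items":{"type":"number"}}},"spin":{"type":"array","items":{"type":"number"}},"jaw":{"type":"number"},"squeeze":{"type":"number"}},"required":["xyz","spin"]}

```bash
mkdir -p pics; ls; cat > h.py <<'E'
from cell import *
import numpy as np, cv2
def snap(n,f):
    c=read_camera(n); cv2.imwrite(f'pics/{f}.png',c['img'][:,:,::-1]); 
    np.savez(f'pics/{f}.npz',**{k:np.asarray(v) for k,v in c.items()}); return c
def ray(c,u,v):
    K=np.array([[c['fx'],0,c['cx']],[0,c['fy'],c['cy']],[0,0,1.]],dtype=float)
    p=cv2.undistortPoints(np.array([[[u,v]]],float),K,np.array(c['dist_coeffs'],float))[0,0]
    T=np.array(c['world_from_camera']); return T[:3,3],T[:3,:3]@np.array([p[0],-p[1],-1.])
def atz(c,u,v,z):
    o,d=ray(c,u,v); return o+d*(z-o[2])/d[2]
def deep(c,u,v):
    o,d=ray(c,u,v); return o+d*float(c['depth'][int(v),int(u)])
E
python3 - <<'E'
from h import *
a=snap('top','t0'); b=snap('side','s0')
for c in (a,b): print(c['fx'],c['dist_coeffs'],np.round(c['world_from_camera'],3).tolist())
im=np.hstack([a['img'],b['img']])[:,:,::-1]
cv2.imwrite('pics/both.png',cv2.resize(a['img'][:,:,::-1],(800,600),interpolation=cv2.INTER_CUBIC))
E
```

```text
pics
466.13353473493925 [-0.13392799  0.          0.          0.          0.        ] [[0.002, 0.996, -0.09, 0.456], [-1.0, 0.003, 0.013, 0.078], [0.013, 0.09, 0.996, 1.042], [0.0, 0.0, 0.0, 1.0]]
481.09274707473344 [-0.19619933  0.          0.          0.          0.        ] [[-0.872, 0.357, -0.334, 0.164], [-0.488, -0.659, 0.571, 0.705], [-0.016, 0.662, 0.75, 0.884], [0.0, 0.0, 0.0, 1.0]]
```

View pics/both.png

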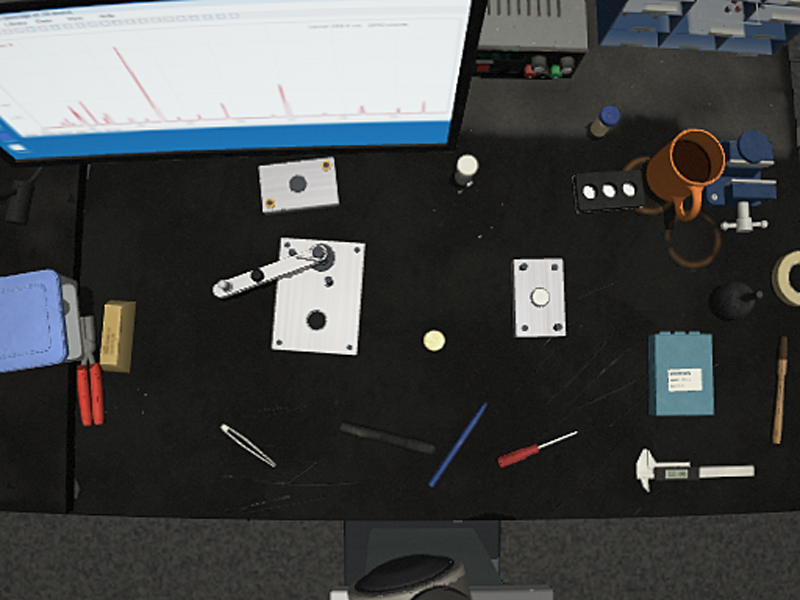

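View pics/s0.png

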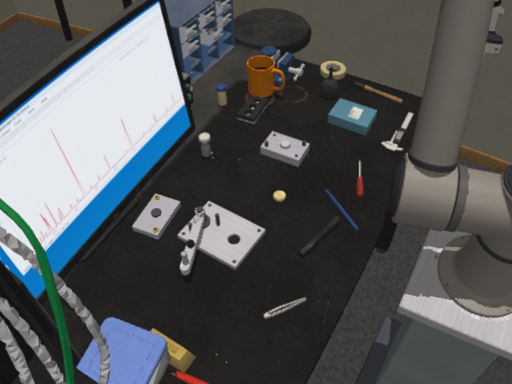

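The top view shows the stand with its seat at about (316,320), the arm's pivot at (320,257) and post at (222,288). The mould with the disc is at (539,297) and the puck at (433,340), all in 800x600 pixels. Next I'll zoom in.

```bash
python3 - <<'E'
import cv2,numpy as np
i=cv2.imread('pics/t0.png')
a=cv2.resize(i[155:225,320:370],None,fx=8,fy=8,interpolation=cv2.INTER_CUBIC) #400x560
b=cv2.resize(i[145:230,130:240],(400,309),interpolation=cv2.INTER_CUBIC)
cv2.imwrite('pics/m.png',a)
cv2.imwrite('pics/st.png',cv2.resize(i[145:230,130:240],None,fx=7,fy=7,interpolation=cv2.INTER_CUBIC))
E
```

```text
(no output)
```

View pics/m.png

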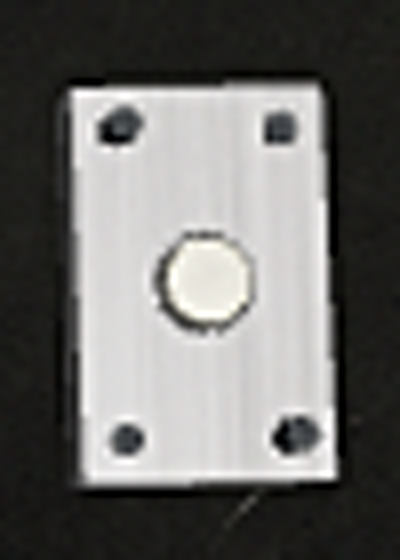

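View pics/st.png

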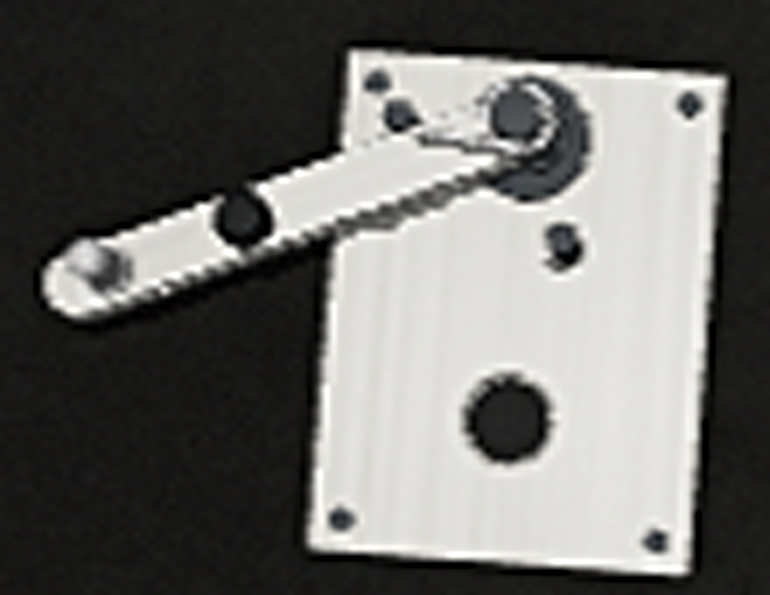

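```bash
python3 - <<'E'
from h import *
c=np.load('pics/t0.npz')
def P(u,v,s,ox,oy,z): return atz(c,(u+.5)/s-.5+ox,(v+.5)/s-.5+oy,z)
def fit(L,W):
    L=np.array(L,float);W=np.array(W)[:,:2];lc,wc=L.mean(0),W.mean(0)
    a=(L-lc)[:,0]+1j*(L-lc)[:,1];b=(W-wc)[:,0]+1j*(W-wc)[:,1]
    k=(b*a.conj()).sum()/(abs(a)**2).sum();th=np.angle(k)
    R=np.array([[np.cos(th),-np.sin(th)],[np.sin(th),np.cos(th)]])
    o=wc-R@lc; print('scale',abs(k),'yaw',np.degrees(th),'org',o.round(4),'res',(W-(L@R.T+o)).round(4).tolist());return R,o
m=lambda u,v,z:P(u,v,8,320,155,z); s=lambda u,v,z:P(u,v,7,130,145,z)
# mould: local +x -> world +x(up) assumed ; up-left=(+,+)
C=[(70,88),(322,84),(338,478),(82,482)]
R,o=fit(np.array([(55,35),(55,-35),(-55,-35),(-55,35)])/1000,[m(u,v,.024) for u,v in C])
print('disc',m(206,281,.031),'pins',m(122,125,.038),m(297,434,.038),'pred',R@[.043,.023]+o,R@[-.043,-.023]+o)
C=[(348,50),(728,74),(690,575),(310,548)]
R,o=fit(np.array([(100,60),(100,-60),(-60,-60),(-60,60)])/1000,[s(u,v,.012) for u,v in C])
print('seat',s(508,419,.012),'pred',R@[-.015,0]+o); pv=R@[.075,0]+o
print('pivot',pv, 'top?',s(517,112,.06))
for a in (0,1.15):
    t=np.pi-1.15+a; print('post',a,R@[.075+.135*np.cos(t),.135*np.sin(t)]+o, 'armyaw',np.degrees(t+np.arctan2(R[1,0],R[0,0])))
print('post px',s(85,250,.08),s(110,268,.046))
print('puck',atz(c,433.5/1.5625,340.5/1.5625,.009)[:2],'vial',atz(c,467/1.5625,162/1.5625,.064)[:2])
for n,(u,v) in dict(disc=(345,190),mtop=(345,205),plate=(220,215)).items(): print(n,deep(c,u,v))
st=observe(); print(st['tool_pos'],st['tool_rot'],st['opening'],st['time'])
E
```

```text
scale 1.0033821858648553 yaw 1.1212213015504178 org [ 0.5677 -0.1346] res [[-0.0003, 0.0005], [0.0, -0.0005], [0.0, -0.0007], [0.0002, 0.0007]]
disc [ 0.56715629 -0.13378085  0.031     ] pins [ 0.60923772 -0.10980029  0.038     ] [ 0.52458448 -0.15679419  0.038     ] pred [ 0.61019197 -0.1107449 ] [ 0.52510856 -0.15841892]
scale 1.005030046463956 yaw -3.6436943239548336 org [0.55   0.1801] res [[0.0001, 0.0012], [0.0001, -0.0011], [-0.0003, -0.0003], [0.0001, 0.0003]]
seat [0.53521493 0.18166958 0.012     ] pred [0.53507217 0.18100371]
pivot [0.62489024 0.17528406] top? [0.62535371 0.17531611 0.06      ]
post 0 [0.57768694 0.30176271] armyaw 110.46615923600051
post 1.15 [0.49016313 0.18386353] armyaw 176.35630567604517
post px [0.58012818 0.30228056 0.08      ] [0.57892309 0.30224901 0.046     ]
puck [0.50593463 0.01456817] vial [ 0.75041549 -0.02937789]
disc [ 0.56676096 -0.13364302  0.0282676 ]
mtop [ 0.53386013 -0.13382057  0.02493096]
plate [0.51209725 0.14207668 0.00831978]
[ 0.20191647 -0.48449145  0.40412244] [-3.14025445e+00 -1.96697999e-04  3.94813138e-01] 0.09186217935642287 0.1
```

>>> arm_command([
  [26,25,-7],
  [26,25,-7],
  [26,25,-7],
  [26,25,-7],
  [26,25,-7],
  [26,25,-7],
  [26,25,-7],
  [26,25,-7],
  [26,25,-7],
  [26,25,-7],
  [26,25,-7],
  [26,25,-7],
  [26,25,-7],
  [27,26,-7],
  [0,0,0],
  [0,0,0],
  [0,0,0],
], spin=[-1.5,-1.5,-1.5,-1.5,-1.5,-1.5,-1.5,-1.5,-1.5,-1.5,-1.5,-1.5,-1.5,-2,0,0,0], jaw=0)

```text
time: 1.8
tool_pos: [0.5664, -0.1342, 0.3067]
tool_rot: [3.141, 0.001, 0.019]
contact_force: [0.4, 0.0, 0.6]
opening: 0.0457
grip_force: 0.0
```

```bash
python3 - <<'E'
from h import *
c=snap('wrist','w0'); s=observe(); print(s['tool_pos'],s['tool_rot'],s['opening'],s['contact_force'])
print(np.round(c['world_from_camera'],3).tolist())
cv2.imwrite('pics/w0b.png',cv2.resize(c['img'][:,:,::-1],(800,600)))
E
```

```text
[ 0.56632624 -0.1344741   0.3068855 ] [3.14127390e+00 3.41826438e-04 1.87067309e-02] 0.04599769953665084 [-1.05722288 -0.09393458  0.35918616]
[[0.018, 0.95, 0.313, 0.653], [-1.0, 0.017, 0.006, -0.133], [0.0, -0.313, 0.95, 0.285], [0.0, 0.0, 0.0, 1.0]]
```

View pics/w0b.png

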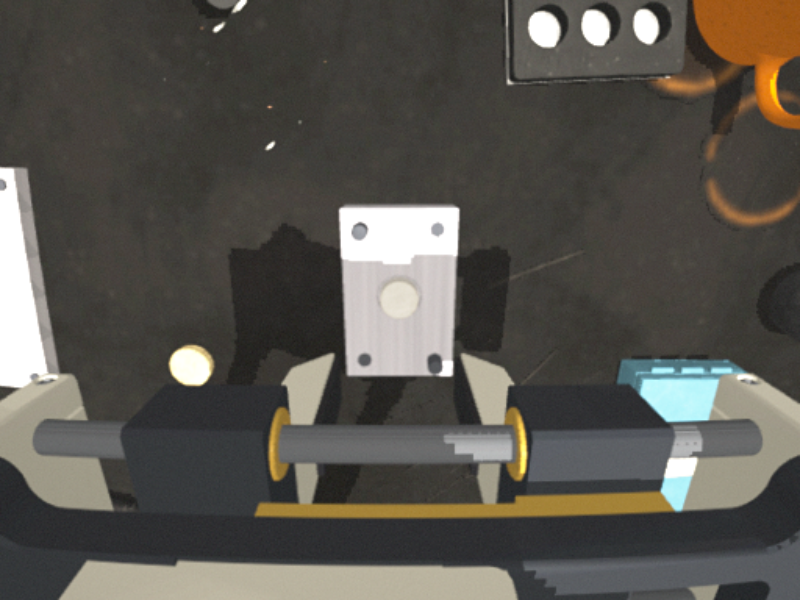

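The wrist view shows the disc centred at (399,299). The pins are at about (359,231) and (435,362), both clear of the finger line.

```bash
python3 - <<'E'
from h import *
c=np.load('pics/w0.npz')
print(atz(c,399.5/1.5625-.5,299.5/1.5625-.5,.031), deep(c,255,191), deep(c,255,225))
C=[(340,207),(459,206),(452,376),(347,377)]
W=np.array([atz(c,u/1.5625-.3,v/1.5625-.3,.024) for u,v in C]); print(W, W.mean(0))
print('puck',atz(c,192/1.5625,363/1.5625,.009))
E
```

```text
[ 0.5698442  -0.13583403  0.031     ] [ 0.56952403 -0.13567405  0.02947193] [ 0.53054444 -0.13645762  0.02259699]
[[ 0.62406252 -0.09992017  0.024     ]
 [ 0.62593682 -0.1700068   0.024     ]
 [ 0.51421466 -0.17226127  0.024     ]
 [ 0.51219954 -0.10209434  0.024     ]] [ 0.56910339 -0.13607065  0.024     ]
puck [0.51200526 0.00970877 0.009     ]
```

>>> arm_command([
  [0,0,-15],
  [0,0,-15],
  [0,0,-15],
  [0,0,-15],
  [0,0,-10],
  [0,0,-10],
  [0,0,0],
  [0,0,0],
], spin=[0,0,0,0,0,0,0,0])

```text
time: 2.65
tool_pos: [0.567, -0.1339, 0.227]
tool_rot: [3.141, -0.0, 0.019]
contact_force: [-0.1, -0.5, 0.3]
opening: 0.0458
grip_force: 0.0
```

>>> arm_command([
  [1,-1,-8],
  [0,0,-8],
  [0,0,-5],
  [0,0,-2],
  [0,0,0],
  [0,0,0],
], spin=[0,0,0,0,0,0])

```text
time: 3.25
tool_pos: [0.568, -0.1346, 0.2038]
tool_rot: [3.141, -0.0, 0.02]
contact_force: [-1.4, -0.1, 0.5]
opening: 0.0462
grip_force: 0.0
```

>>> arm_command([
  [0,0,0],
  [0,0,0],
  [0,0,0],
  [0,0,0],
  [0,0,0],
  [0,0,0],
  [0,0,0],
], spin=[0,0,0,0,0,0,0], jaw=-1, squeeze=20)

```text
time: 3.95
tool_pos: [0.568, -0.1347, 0.2039]
tool_rot: [3.141, -0.0, 0.019]
contact_force: [0.2, -0.5, 2.4]
opening: 0.0222
grip_force: 20.0
```

>>> arm_command([
  [0,0,2],
  [0,0,4],
  [0,0,8],
  [0,0,10],
  [0,0,15],
  [0,0,20],
  [0,0,20],
  [0,0,0],
  [0,0,0],
], spin=[0,0,0,0,0,0,0,0,0])

```text
time: 4.85
tool_pos: [0.5679, -0.1346, 0.2832]
tool_rot: [3.141, -0.001, 0.02]
contact_force: [-0.6, 0.6, -0.7]
opening: 0.0227
grip_force: 20.0
```

```bash
python3 - <<'E'
from h import *
a=snap('top','t1');c=snap('wrist','w1'); s=snap('side','s1'); print(observe()['tool_pos'])
im=np.hstack([cv2.resize(c['img'][150:330,150:370],(400,327)),cv2.resize(s['img'][100:190,230:340],(400,327),interpolation=cv2.INTER_CUBIC)])
cv2.imwrite('pics/v1.png',im[:,:,::-1])
E
```

```text
[ 0.56762875 -0.13447956  0.28175183]
```

View pics/v1.png

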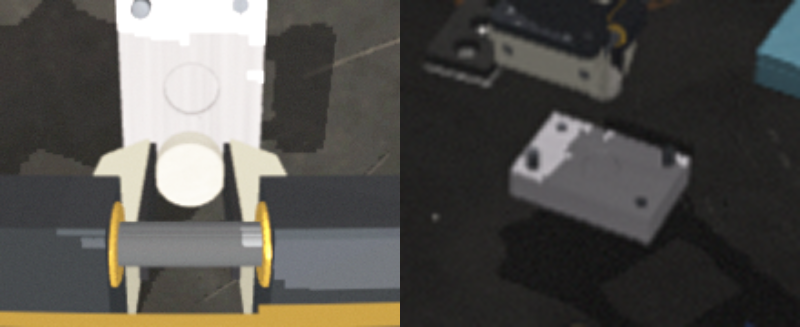

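The disc is out of the cavity and held between the fingertips, with its top face at about (190,172) in the left crop. Next I'll check its offset and tilt in the hand.

```bash
python3 - <<'E'
from h import *
c=np.load('pics/w1.npz')
T=.2820
# top face ellipse: crop x 157..224, y 140..206
for v in (142,173,206): print(v,atz(c,150+190/1.818,150+v/1.818,T-.2038+.031)-[.5679,-.1346,0])
pts=[]
for v in range(232,262,3):
  for u in range(242,268,3):
    pts.append(deep(c,u,v))
p=np.array(pts);p0=np.median(p,0);g=p[abs(p[:,2]-p0[2])<.006]
A=np.c_[g[:,:2]-p0[:2],np.ones(len(g))];print(len(g),np.linalg.lstsq(A,g[:,2],rcond=None)[0],p0)
# wrist-camera estimate of disc before lift: same cam bias; seat later
print(observe()['contact_force'])
E
```

```text
142 [ 0.01351877 -0.00043891  0.1092    ]
173 [ 0.00205283 -0.0006582   0.1092    ]
206 [-0.01077353 -0.0009037   0.1092    ]
88 [0.00311477 0.02641209 0.10811772] [ 0.56914698 -0.13496288  0.10811389]
[ 0.14006218 -0.1251195  -0.95967325]
```

>>> arm_command([
  [-6,10,2],
  [-6,20,2],
  [-6,28,2],
  [-6,28,2],
  [-6,28,2],
  [-6,28,2],
  [-6,28,2],
  [-6,28,2],
  [-6,28,2],
  [-6,28,2],
  [-6,28,0],
  [-6,20,0],
  [-1,13,0],
  [0,0,0],
  [0,0,0],
  [0,0,0],
], spin=[0,0,0,0,0,0,0,0,0,0,0,0,0,0,0,0])

```text
time: 6.6
tool_pos: [0.4951, 0.1797, 0.3027]
tool_rot: [3.141, 0.0, 0.019]
contact_force: [-0.7, 0.6, -0.1]
opening: 0.0225
grip_force: 20.0
```

```bash
python3 - <<'E'
from h import *
c=snap('wrist','w2'); s=observe(); print(s['tool_pos'],s['tool_rot'])
cv2.imwrite('pics/w2b.png',cv2.resize(c['img'][60:312,80:416],(800,600),interpolation=cv2.INTER_CUBIC)[:,:,::-1])
E
```

```text
[0.49515759 0.17956704 0.30267372] [3.14130557e+00 1.36643287e-04 1.83175003e-02]
```

View pics/w2b.png

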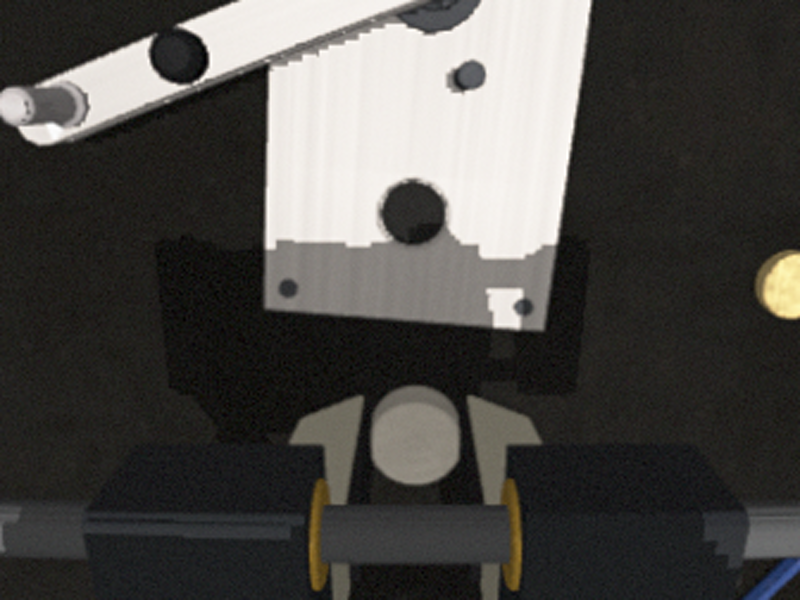

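The seat shows at (412,211), the held disc's top face at (415,442), and the post top at (15,105).

```bash
python3 - <<'E'
from h import *
c=np.load('pics/w2.npz'); k=2.381; t=np.array([.4951,.1797,0])
q=lambda u,v,z: atz(c,80+(u+.5)/k-.5,60+(v+.5)/k-.5,z)
d=q(415,442,.1299); s=q(412,211,.012)
print('disc-tcp',d-t,'seat',s,'delta',s-d); 
for v in (399,485): print(q(415,v,.1299)-t)
print('post',q(15,105,.08),'depth post',deep(c,80+15/k,60+105/k),'corners',q(265,309,.012),q(545,330,.012))
E
```

```text
disc-tcp [ 0.00244106 -0.00052511  0.1299    ] seat [0.53720199 0.18103106 0.012     ] delta [ 0.03966092  0.00185616 -0.1179    ]
[ 0.01453932 -0.00031101  0.1299    ]
[-0.01028732 -0.00075036  0.1299    ]
post [0.57881562 0.29934978 0.08      ] depth post [0.57859299 0.30005283 0.07848639] corners [0.49447327 0.24283484 0.012     ] [0.48710638 0.12311632 0.012     ]
```

>>> arm_command([
  [10,1,0],
  [10,1,0],
  [10,0,-5],
  [10,0,-10],
  [0,0,-15],
  [0,0,-15],
  [0,0,-15],
  [0,0,-15],
  [0,0,-10],
  [0,0,-10],
  [0,0,-6],
  [0,0,0],
  [0,0,0],
], spin=[0,0,0,0,0,0,0,0,0,0,0,0,0])

```text
time: 7.95
tool_pos: [0.5352, 0.1824, 0.202]
tool_rot: [3.142, -0.001, 0.02]
contact_force: [-0.3, -0.6, 0.1]
opening: 0.0223
grip_force: 20.0
```

```bash
python3 - <<'E'
from h import *
c=snap('wrist','w3'); s=snap('side','s3'); o=observe(); print(o['tool_pos'],o['contact_force'])
im=np.hstack([cv2.resize(c['img'][150:330,150:370],(400,327),interpolation=cv2.INTER_CUBIC),cv2.resize(s['img'][190:272,180:280],(400,327),interpolation=cv2.INTER_CUBIC)])
cv2.imwrite('pics/v3.png',im[:,:,::-1])
E
```

```text
[0.53519326 0.18245338 0.20237028] [ 0.04648586  0.2455451  -0.48158232]
```

View pics/v3.png

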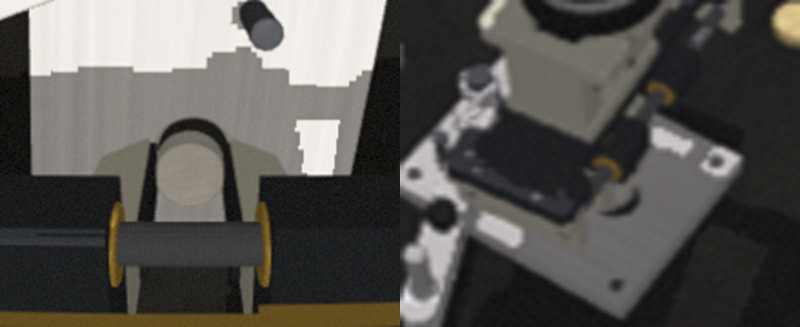

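```bash
python3 - <<'E'
from h import *
c=np.load('pics/w3.npz'); k=1.818; 
q=lambda u,v,z: atz(c,150+(u+.5)/k-.5,150+(v+.5)/k-.5,z)
e=q(192,118,.012); print('seat centre x from far edge',e-[.0145,0,0])
print('seat y',(q(153,165,.012)+q(233,165,.012))/2)
zt=.2020-.2038+.031
print('disc',q(190,175,zt),q(190,142,zt),q(190,207,zt))
E
```

```text
seat centre x from far edge [0.53620828 0.18130598 0.012     ]
seat y [0.53185915 0.1805538  0.012     ]
disc [0.53725159 0.18178721 0.0292    ] [0.54943034 0.18201704 0.0292    ] [0.52483356 0.18155276 0.0292    ]
```

>>> arm_command([
  [-0.5,-0.5,-2],
  [0,0,-2],
  [0,0,-2],
  [0,0,-1],
  [0,0,-1],
  [0,0,0],
  [0,0,0],
], spin=[0,0,0,0,0,0,0])

```text
time: 8.75
tool_pos: [0.5345, 0.1819, 0.1937]
tool_rot: [3.141, -0.0, 0.02]
contact_force: [-0.4, 0.1, -0.1]
opening: 0.0226
grip_force: 20.0
```

>>> arm_command([
  [0,0,-0.5],
  [0,0,-0.5],
  [0,0,0],
], spin=[0,0,0])

```text
time: 9.05
tool_pos: [0.5345, 0.1819, 0.1929]
tool_rot: [3.142, -0.0, 0.02]
contact_force: [-0.0, 0.2, 1.0]
opening: 0.0225
grip_force: 20.0
```

>>> arm_command([
  [0,0,-0.5],
  [0,0,0],
  [0,0,0],
], spin=[0,0,0])

```text
time: 9.35
tool_pos: [0.5345, 0.1819, 0.1928]
tool_rot: [3.142, -0.0, 0.02]
contact_force: [-0.8, 0.0, 4.7]
opening: 0.0228
grip_force: 20.0
```

>>> arm_command([
  [0,0,0],
  [0,0,0],
  [0,0,0],
  [0,0,0],
  [0,0,5],
  [0,0,10],
  [0,0,20],
  [0,0,30],
  [0,0,30],
  [0,0,20],
  [0,0,0],
  [0,0,0],
], spin=[0,0,0,0,0,0,0,0,0,0,0,0], jaw=-0.2)

```text
time: 10.55
tool_pos: [0.5343, 0.1819, 0.3077]
tool_rot: [-3.142, -0.001, 0.02]
contact_force: [-0.1, -0.1, -0.8]
opening: 0.0368
grip_force: 0.0
```

```bash
python3 - <<'E'
from h import *
c=snap('wrist','w4'); o=observe(); print(o['tool_pos'],o['opening'])
cv2.imwrite('pics/v4.png',cv2.resize(c['img'][20:272,80:416],(800,600),interpolation=cv2.INTER_CUBIC)[:,:,::-1])
E
```

```text
[0.53407227 0.1818137  0.30677231] 0.036669566958156305
```

View pics/v4.png

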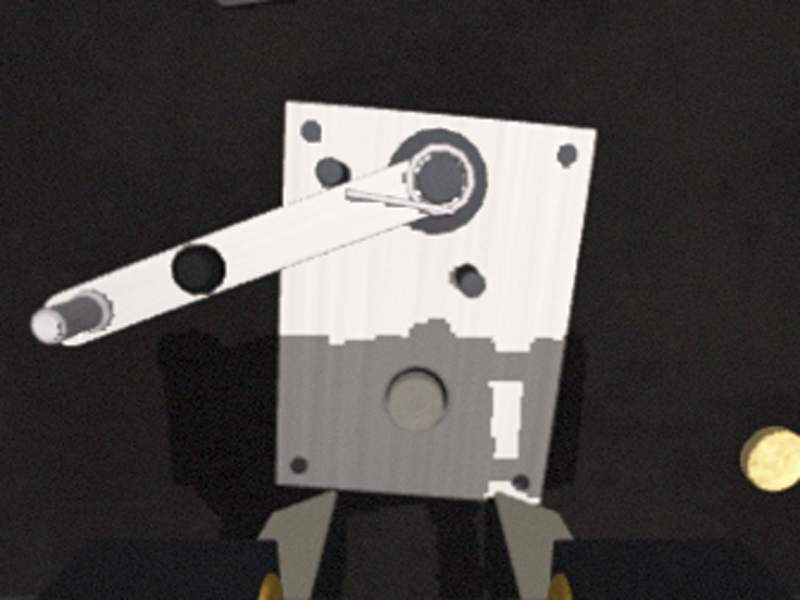

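The disc sits inside the seat at (415,400), evenly surrounded. The post top is at (48,325) and the pivot cap at (440,178). Next come the post and pivot positions and the swing path.

```bash
python3 - <<'E'
from h import *
c=np.load('pics/w4.npz'); k=2.381
q=lambda u,v,z: atz(c,80+(u+.5)/k-.5,20+(v+.5)/k-.5,z)
print('post top',q(48,325,.08),'collar',q(92,308,.049),'disc',q(415,402,.02),'seat',q(416,399,.012))
C=[(286,101),(596,129),(543,502),(277,485)]
W=np.array([q(u,v,.012) for u,v in C]);ctr=W.mean(0);dx=(W[0]+W[1]-W[2]-W[3])[:2];th=np.arctan2(dx[1],dx[0])
print(ctr,np.degrees(th),np.linalg.norm(dx)/2)
print('pivot',ctr[:2]+.055*np.array([np.cos(th),np.sin(th)]))
g=np.array([deep(c,u,v) for v in range(182,196,2) for u in range(248,262,2)]);p0=np.median(g,0)
print('disc top',p0,np.linalg.lstsq(np.c_[g[:,:2]-p0[:2],np.ones(len(g))],g[:,2],rcond=None)[0])
g=np.array([deep(c,u,v) for v in range(176,200,2) for u in range(210,236,2)]);print('plate',np.median(g,0))
E
```

```text
post top [0.57953734 0.2994866  0.08      ] collar [0.57975882 0.29944244 0.049     ] disc [0.53700924 0.18140348 0.02      ] seat [0.53585687 0.18095095 0.012     ]
[0.57061636 0.17785163 0.012     ] -3.3783836070776596 0.15949159699448548
pivot [0.62552078 0.17461049]
disc top [0.53695611 0.18141283 0.0185158 ] [0.02294996 0.02229989 0.0184969 ]
plate [0.53599058 0.21434463 0.01052743]
```

>>> arm_command([
  [3,9,0],
  [3,9,0],
  [3,9,0],
  [3,9,0],
  [3,9,-3],
  [3,9,-5],
  [3,9,-5],
  [3,9,-5],
  [3,9,-5],
  [4,9,-5],
  [4,9,-5],
  [4,9,-5],
  [4,10,0],
  [0,0,0],
  [0,0,0],
  [0,0,0],
], spin=[8.4,8.4,8.4,8.4,8.4,8.4,8.4,8.4,8.4,8.4,8.4,8.4,8.4,0,0,0], jaw=0)

```text
time: 12.2
tool_pos: [0.5772, 0.2994, 0.2687]
tool_rot: [-3.14, 0.0, 1.922]
contact_force: [-0.4, -0.5, 0.1]
opening: 0.0459
grip_force: 0.0
```

```bash
python3 - <<'E'
from h import *
c=snap('wrist','w5'); o=observe(); print(o['tool_pos'],o['tool_rot'],o['qpos'])
cv2.imwrite('pics/v5.png',cv2.resize(c['img'],(640,480))[:,:,::-1])
E
```

```text
[0.57729213 0.29941307 0.26896016] [-3.14088986e+00  1.06001041e-04  1.92284027e+00] [ 3.60725605e-01  6.90643361e-01  1.32107603e+00 -1.10423636e-04
  1.13057695e+00  8.72878927e-03]
```

View pics/v5.png

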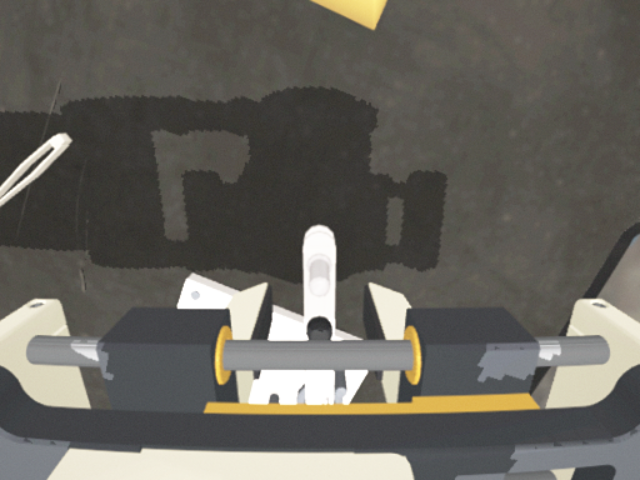

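The post sits midway between the fingers at about (319,285), so I'll go down and pinch.

>>> arm_command([
  [0,0,-8],
  [0,0,-10],
  [0,0,-10],
  [0,0,-6],
  [0,0,-4],
  [0,0,0],
  [0,0,0],
], spin=[0,0,0,0,0,0,0])

```text
time: 12.95
tool_pos: [0.5775, 0.3, 0.2314]
tool_rot: [3.141, -0.0, 1.925]
contact_force: [-0.3, 0.2, 0.4]
opening: 0.046
grip_force: 0.0
```

>>> arm_command([
  [0,0,0],
  [0,0,0],
  [0,0,0],
  [0,0,0],
  [0,0,0],
  [0,0,0],
  [0,0,0],
  [0,0,0],
  [0,0,0],
], spin=[0,0,0,0,0,0,0,0,0], jaw=-1, squeeze=20)

```text
time: 13.85
tool_pos: [0.5775, 0.2999, 0.2313]
tool_rot: [3.141, 0.0, 1.925]
contact_force: [0.7, -0.0, 0.9]
opening: 0.0113
grip_force: 20.0
```

```bash
python3 - <<'E'
import numpy as np
P=np.array([625.2,175.]); r=135.
s=np.array([577.3,299.4]); a0=np.arctan2(*(s-P)[::-1]); print(np.degrees(a0),np.linalg.norm(s-P))
a1=np.radians(176.5); n=18
w=(1-np.cos(np.linspace(0,np.pi,n+1)))/2*.6+np.linspace(0,1,n+1)*.4
a=a0+(a1-a0)*w
p=P+np.linalg.norm(s-P)*np.c_[np.cos(a),np.sin(a)]
print([[round(x,1),round(y,1),0] for x,y in np.diff(p,axis=0)]); print(np.degrees(np.diff(a)).round(1).tolist(),p[-1])
E
```

```text
111.0591122769751 133.30330078433917
[[np.float64(-3.8), np.float64(-1.5), 0], [np.float64(-5.0), np.float64(-2.2), 0], [np.float64(-6.0), np.float64(-3.0), 0], [np.float64(-6.9), np.float64(-3.9), 0], [np.float64(-7.5), np.float64(-5.0), 0], [np.float64(-7.9), np.float64(-6.0), 0], [np.float64(-7.9), np.float64(-7.1), 0], [np.float64(-7.6), np.float64(-8.0), 0], [np.float64(-7.1), np.float64(-8.8), 0], [np.float64(-6.3), np.float64(-9.4), 0], [np.float64(-5.4), np.float64(-9.7), 0], [np.float64(-4.4), np.float64(-9.7), 0], [np.float64(-3.4), np.float64(-9.3), 0], [np.float64(-2.5), np.float64(-8.7), 0], [np.float64(-1.7), np.float64(-7.8), 0], [np.float64(-1.1), np.float64(-6.7), 0], [np.float64(-0.6), np.float64(-5.4), 0], [np.float64(-0.3), np.float64(-4.1), 0]]
[1.8, 2.3, 2.9, 3.4, 3.9, 4.3, 4.6, 4.8, 4.9, 4.9, 4.8, 4.6, 4.3, 3.9, 3.4, 2.9, 2.3, 1.8] [492.14533674 183.13797183]
```

>>> arm_command([
  [-3.8,-1.5,0],
  [-5,-2.2,0],
  [-6,-3,0],
  [-6.9,-3.9,0],
  [-7.5,-5,0],
  [-7.9,-6,0],
  [-7.9,-7.1,0],
  [-7.6,-8,0],
  [-7.1,-8.8,0],
  [0,0,0],
  [0,0,0],
], spin=[1.8,2.3,2.9,3.4,3.9,4.3,4.6,4.8,4.9,0,0], squeeze=30)

```text
time: 14.95
tool_pos: [0.5177, 0.2549, 0.2313]
tool_rot: [3.141, -0.001, 2.497]
contact_force: [-2.0, 5.3, -0.1]
opening: 0.0108
grip_force: 30.0
```

>>> arm_command([
  [-7,-9,0],
  [-6,-9.7,0],
  [-4.6,-9.7,0],
  [-3.5,-9.3,0],
  [-2.6,-8.7,0],
  [-1.7,-7.8,0],
  [-1.1,-6.7,0],
  [-0.6,-4.4,0],
  [0,-2,0],
  [0,0,0],
  [0,0,0],
], spin=[4.9,4.8,4.6,4.3,3.9,3.4,2.9,2.3,1.8,0,0])

```text
time: 16.05
tool_pos: [0.4913, 0.1874, 0.2313]
tool_rot: [3.141, 0.001, 3.072]
contact_force: [3.0, 1.7, -2.0]
opening: 0.0109
grip_force: 30.0
```

>>> arm_command([
  [0,-1,0],
  [0,-1,0],
  [0,-1,0],
  [0,0,0],
], spin=[0,0,0,0])

```text
time: 16.45
tool_pos: [0.491, 0.1841, 0.2314]
tool_rot: [3.141, 0.001, 3.074]
contact_force: [4.3, 3.0, -3.6]
opening: 0.0109
grip_force: 30.0
```

>>> arm_command([
  [0,-1,0],
  [0,0,0],
], spin=[0,0])

```text
time: 16.65
tool_pos: [0.491, 0.1835, 0.2314]
tool_rot: [3.14, 0.001, 3.073]
contact_force: [4.9, 5.6, -1.6]
opening: 0.0114
grip_force: 30.0
```

>>> arm_command([
  [0,-1,0],
  [0,0,0],
], spin=[0,0])

```text
time: 16.85
tool_pos: [0.4909, 0.183, 0.2314]
tool_rot: [3.139, 0.001, 3.073]
contact_force: [3.8, 8.7, -4.3]
opening: 0.0107
grip_force: 30.0
```

>>> arm_command([
  [0,-1,0],
  [0,0,0],
  [0,0,0],
], spin=[0,0,0])

```text
time: 17.15
tool_pos: [0.4909, 0.1825, 0.2314]
tool_rot: [3.138, 0.002, 3.073]
contact_force: [3.5, 12.3, -4.2]
opening: 0.0109
grip_force: 30.0
```

```bash
python3 - <<'E'
from h import *
s=snap('side','s6'); t=snap('top','t6'); o=observe(); print(o['tool_pos'],o['contact_force'],o['opening'],o['grip_force'],o['time'])
im=np.hstack([cv2.resize(t['img'][145:230,130:240],(400,309),interpolation=cv2.INTER_CUBIC),cv2.resize(s['img'][180:280,150:280],(400,308),interpolation=cv2.INTER_CUBIC)[:309]][:1]+[cv2.resize(s['img'][180:280,150:280],(400,309),interpolation=cv2.INTER_CUBIC)])
cv2.imwrite('pics/v6.png',im[:,:,::-1])
E
```

```text
[0.49090347 0.18251309 0.2313723 ] [ 5.18350897 12.99093746 -4.05426084] 0.011026065610830256 29.998421925120056 17.25
```

View pics/v6.png

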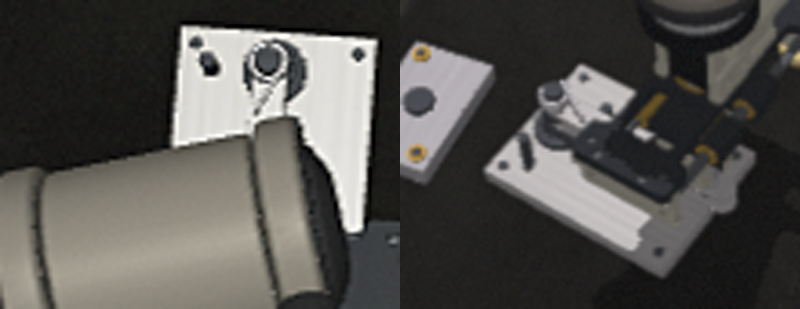

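The arm points along the stand's -x from the pivot, with the fingers on its post. The force rises about 3 N per commanded mm, so it is hard against its stop. Handing in.

```bash
python3 -c "
from cell import *
print(hand_in())"
```

```text
the job is handed in; nothing more can be done
None
```

The disc sits flat in the stand's seat, the spring arm is swung to its stop and still held there by the fingers, and the job was handed in after about 17 s; I never touched the puck, vial or tweezers, and no verdict came back.

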